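Test a foot-pedal return spring against the mark

TASK

Take the spring from the square seat of the stand, seat it fully home in the tester's socket and let go, then press straight down on its cap with shut fingers at a test load of 12 newtons (within 3) for a second, never more than 20, and see whether the cap's top stays above the reference mark or sinks below it. If it stays above, the spring is sound: stand it upright in the middle of the square tray; if it sinks below, it is soft: stand it upright in the middle of the round dish. Leave the waiting spring on the round seat and the other things on the table where they are.

Things in the scene. Friction and masses are not known exactly. Their poses are not given: they have to be found in the camera images.
- spring_1_grip (a point): Pedal return spring, upright, 88 mm tall when free, about 150 g: a black round sleeve (28 mm diameter, foot to 44 mm up, foot chamfered) carrying an open steel coil with a flat steel cap on top that slides straight down under load, at most 27 mm. The two springs look alike; only pressing tells sound from soft. This point: on the axis, 32 mm above the foot, where to grip the sleeve; z up.
- spring_2_grip (a point): Same as spring_1_grip, for the other spring.
- spring_1_cap: Steel cap of spring_1, 26 mm diameter; origin at the centre of its flat top face (88 mm above the foot when free, 56 mm above spring_1_grip), z up. It yields in proportion to the load: a sound spring is 9 to 11 mm down at 12 N, a soft one 18 to 21 mm; each is linear and returns when released.
- spring_2_cap: Steel cap of spring_2, 26 mm diameter; origin at the centre of its flat top face (88 mm above the foot when free, 56 mm above spring_2_grip), z up. It yields in proportion to the load: a sound spring is 9 to 11 mm down at 12 N, a soft one 18 to 21 mm; each is linear and returns when released.
- spring_1: The whole spring; origin at the centre of its foot, 32 mm below spring_1_grip.
- spring_2: The whole other spring; origin at the centre of its foot, 32 mm below spring_2_grip.
- tester_seat (a point): Spring tester, fixed: dark steel plate (150 x 110 x 8 mm) with a square aluminium block (64 x 64 mm, 8 mm high) that has a round socket, 30 mm bore (sleeve is 28 mm), 8 mm deep, with a small chamfer. This point: centre of the socket floor, 8 mm above the table; x points away from the white post.
- tester_mark (a point): Reference mark: tip of the flat steel blade (8 mm wide) held out towards the spring by the tester's white post (14 x 30 mm, top 90 mm above the table, centred 58 mm from the socket axis on its -x side). This point: upper face at the blade's tip, 24 mm from the socket axis, 74.5 mm above the socket floor, i.e. 13.5 mm below the top of a seated, unloaded cap.
- front_seat (a point): Grey plastic stand, fixed, 190 x 70 mm plate, 6 mm thick, with two seats 100 mm apart. This point: centre, on the plate, of the seat with the SQUARE curb (34 mm inside, curb 4 mm high), where the spring to be tested starts.
- waiting_seat (a point): Centre, on the plate, of the stand's other seat with the ROUND curb (34 mm inside, 4 mm high), where the waiting spring stands.
- pass_tray_floor (a point): Square grey plastic tray for sound springs, fixed, 120 x 120 mm outside, 112 mm inside, rim 12 mm above the table. This point: centre of its inner floor, 4 mm above the table.
- fail_dish_floor (a point): Round steel dish for soft springs, fixed, 124 mm diameter, rim 12 mm above the table, about 112 mm inside. This point: centre of its inner floor, 4 mm above the table.
- drops: Bystander: small white dropper bottle, 36 mm across, 75 mm tall; origin at its foot.
- eyepiece: Bystander: black microscope eyepiece standing on end, 42 mm across, 50 mm tall; origin at its foot.
- forceps: Bystander: steel forceps lying flat, 116 mm long; origin on the table at mid-length.
- driver: Bystander: screwdriver lying flat, 160 mm long; origin at its underside.
- jar: Bystander: small clear jar with grey lid, 44 mm across, 50 mm tall; origin at its foot.
- focus_knob: Bystander: blue plastic focus knob off a microscope, 40 mm across, 26 mm tall; origin at its foot.

How it is judged:
By the outcome, as a careful person would: the job done as asked, in the order asked, and still so for the second after the job is handed in, with the robot touching nothing.
It also fails if it takes over 64 s, if anything falls off the work surface, if the arm or the gripper's body presses on something with over 40 N, if the wrist force passes 120 N, or if a joint passes its speed limit or range.

ROBOT

A 6-joint arm with a two-finger parallel gripper is mounted at the origin on the work surface. World frame = base frame: x ahead of the robot, y to its left, z up, the work surface at z = 0. Lengths are in m, angles in degrees, forces in N, time in s.
With the tool pointing down it reaches from about 0.35 to 0.875 m from the base axis. Payload 4.2 kg.
Tool frame: the origin (TCP) lies between the finger pads; the fingertips stand tip_extent ahead of it and the grasp point (between the pads) lies 5 mm behind it (tip_extent is the distance from the TCP to the fingertips, in m); z points along the fingers, y is the line along which they close (so a half turn about z gives the same grasp; the last joint's range is limited). The gripper opens to 87 mm and grips with 3 to 60 N. Pads are 19 mm wide; open, the fingers measure 117 mm over their backs; the gripper's body (75 mm by 190 mm) begins 51 mm behind the grasp point.
Start: joints at [14.817, 22.042, 0.453, 0, -68.411, -14.817], TCP at [0.625, 0, 0.237] pointing down, gripper open.
Joint ranges: [-179.83, 179.83], [-69.29, 118.12], [-61.27, 80.66], [-181.25, 117.63], [-171.15, -9.14], [-177.46, 177.46]. Speed limits (degrees/s): [159.86, 159.86, 180, 180, 180, 180].

INTERFACE

Orientations are given as a 3x3 rotation matrix whose columns are the frame's x, y, z axes.
In Python, from workcell import get_obs, snapshot, job_done, tip_extent gives the robot as it stands.
- The arm moves only by the tool jog_arm, never from a script. Its argument "steps" is a list that holds one entry, the list of rows, each a list of 7 numbers: the shift along the tool's x, y, z each as a share of 100 mm, from -1 to 1, then the turn, a rotation vector about the tool's x, y, z each as a share of 2 rad, from -1 to 1, then the closure in counts, from 0 (fully open) to 255 (shut). In form: [[[tx, ty, tz, ax, ay, az, hand], ...]]. A call has exactly 10 rows; each row is the pose to reach, as a shift and turn from the pose commanded when the call began, along the tool's axes at that moment; what a row does not reach only later rows make up. A row lasts 1/12 s, in which the tool goes at most 41.7 mm and 7.16 degrees, less where a joint would pass 70% of its speed; a pose out of reach is approached as far as the arm can. A call with a number of a shift or a turn outside -1 to 1 is refused whole. A call with a gripper value outside its range is refused whole. The fingers move at their own pace and stop on an object; "force" is the grip in N (left out, the last holds). Time passes only in rows, so rows that repeat a pose let the fingers close, or fill a call up. It gives the time, the measured TCP pose, the force, the opening and the grip force at its end, in the units of the state.
- get_obs(): the state, without advancing time (a new reading comes with each control period).
- snapshot(name): name is "scene" or "side" or "wrist"; returns a dict with "img" (480x640x3 uint8, red, green, blue), "fx", "fy", "cx", "cy" (pixels), "position" and "rotation" of the camera in the world; the wrist camera has in their place "hand_eye" (4x4, takes a point from camera to tool coordinates, whose origin is the TCP and whose axes are the flange's). Camera axes: x right, y down, z forward; pixel columns grow to the right and rows downward; lengths in m; the calibration is good to about 2 mm. A picture is of the moment at which its call begins: read the wrist's pose just before it. There is no depth.
- job_done(): hands the job in; it is judged then, once.
The state is a dict: "clock": time; "q": joint angles; "dq": joint speeds; "joint_efforts": joint torques, N m; "position": TCP position; "tcp_rot": TCP orientation; "force": force on the tool from outside, world axes, zero at the start; "ft_torque": the same for the moment, N m; "gripper_width": opening from 0.0 (shut) to 1.0 (fully open); "grasp_force": force on a finger pad.
Only numpy, scipy, OpenCV 4.12 (cv2) and the standard library are available. Lean on these libraries where they do the work, as an engineer would, in place of code of your own. Each camera call takes 0.05 s, during which the arm holds its last target. There are 200 camera calls.

## Working session

There is one attempt and no reset: what is moved stays moved. The work goes in short steps, Python scripts to look and compute and a tool call to move; the robot and the scene stay as the last step left them, time stands still between calls to the robot, and variables do not carry over. Pictures are saved under pics/ and viewed, at most 13 in all, crops included, and the job is handed in when it is done.

Besides the shell and the picture viewer there is one more tool, called after "Emit:" as name([rows], argument=value, ...), one row to a line, values as JSON. jog_arm: Moves the arm, as the interface text tells. Shift numbers are shares of 100 mm and turn numbers shares of 2 rad, none past 1 either way. Its arguments: {"type":"object","properties":{"steps":{"type":"array"},"force":{"type":"number"}},"required":["steps"]}

```bash
mkdir -p pics
cat > h.py <<'E'
import numpy as np,cv2
from workcell import get_obs,snapshot,tip_extent
def save(name,fn):
    o=get_obs(); s=snapshot(name)
    cv2.imwrite('pics/'+fn+'.png',s['img'][:,:,::-1])
    if name=='wrist':
        T=np.eye(4);T[:3,:3]=o['tcp_rot'];T[:3,3]=o['position'];C=T@np.array(s['hand_eye'])
        R,p=C[:3,:3],C[:3,3]
    else: R,p=np.array(s['rotation']),np.array(s['position'])
    np.savez('pics/'+fn,R=R,p=p,k=[s['fx'],s['fy'],s['cx'],s['cy']])
def ray(fn,u,v):
    d=np.load('pics/'+fn+'.npz');k=d['k']
    r=d['R']@np.array([(u-k[2])/k[0],(v-k[3])/k[1],1]);return d['p'],r
def onz(fn,u,v,z):
    p,r=ray(fn,u,v);return p+r*(z-p[2])/r[2]
def proj(fn,P):
    d=np.load('pics/'+fn+'.npz');k=d['k'];c=d['R'].T@(np.array(P)-d['p']);return k[0]*c[0]/c[2]+k[2],k[1]*c[1]/c[2]+k[3]
E
python3 -c "
from h import *
o=get_obs();print(o,tip_extent)
for n in ['scene','side','wrist']:
    save(n,n+'0');d=np.load('pics/%s0.npz'%n);print(n,d['p'],d['R'],d['k'])
a=[cv2.imread('pics/%s0.png'%n) for n in ['side','wrist']]
"
```

```text
{'clock': 0.0, 'q': array([ 1.48151438e+01,  2.20899544e+01,  3.79069323e-01, -2.97933184e-02,
       -6.84117796e+01, -1.48166636e+01]), 'dq': array([ 0.00571312, -0.02960663,  0.06875482, -0.17689601, -0.03498449,
       -0.00828211]), 'joint_efforts': array([ 5.69075401e-04, -3.90661991e+01,  1.87403029e+01,  4.22001421e+00,
        1.09914420e-02, -1.81494070e-04]), 'position': array([6.24415708e-01, 5.51597862e-06, 2.35461148e-01]), 'tcp_rot': array([[-2.18278539e-04, -9.99997571e-01, -2.19331867e-03],
       [-9.99999973e-01,  2.18454481e-04, -7.99780185e-05],
       [ 8.04569645e-05,  2.19330115e-03, -9.99997591e-01]]), 'force': array([-0.53413217,  0.03175793, -0.01383045]), 'ft_torque': array([ 0.03673776, -0.00185653,  0.01241753]), 'grasp_force': 0.0, 'gripper_width': 1.0051015714305909} 0.014
scene [1.32428239 0.14996229 0.68291669] [[-0.18323034  0.60395308 -0.77567218]
 [ 0.98279529  0.09388464 -0.15905688]
 [-0.02323919 -0.79147101 -0.61076475]] [613.27728079 613.27728079 311.94371966 240.19004644]
side [ 0.15858071 -0.52298634  0.57675406] [[ 0.78766762 -0.37018613  0.49248548]
 [-0.61609868 -0.47516761  0.62820232]
 [ 0.00146136 -0.79823428 -0.60234533]] [488.80554235 488.80554235 321.29824198 242.75150907]
wrist [ 0.62474136 -0.07028343  0.38357384] [[-9.99998511e-01  7.45035736e-04 -1.55642278e-03]
 [ 3.23336181e-04  9.66913599e-01  2.55103877e-01]
 [ 1.69498785e-03  2.55102994e-01 -9.66912400e-01]] [346.78116708 346.78116708 322.03473883 245.03235348]
```

View pics/scene0.png

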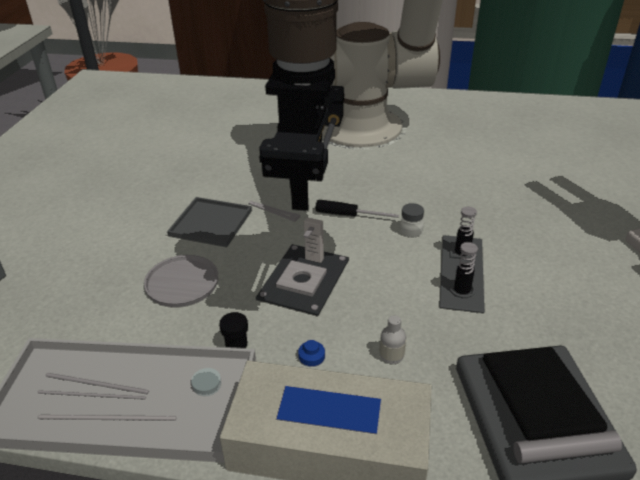

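View pics/side0.png

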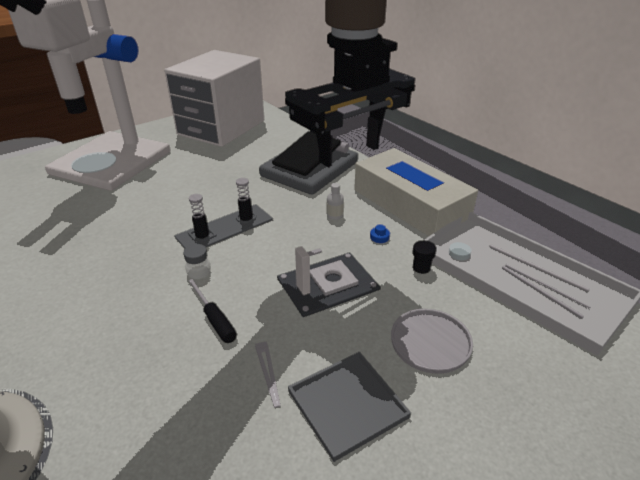

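The scene view shows the socket at about (302,277), tray (210,221), dish (181,281) and the two springs with feet at about (465,290) and (465,252). The side view has the socket at (333,276), tray (349,405), dish (432,340) and springs at (201,235) and (245,217). I'll enlarge the parts that matter.

```bash
python3 -c "
from h import *
a=cv2.imread('pics/scene0.png');b=cv2.imread('pics/side0.png')
f=lambda i,x,y,w,h:cv2.resize(i[y:y+h,x:x+w],(400,300),interpolation=cv2.INTER_CUBIC)
m=np.vstack([np.hstack([f(a,400,195,160,120),f(b,160,165,133,100)]),np.hstack([f(a,240,210,133,100),f(b,265,220,133,100)])])
cv2.imwrite('pics/m1.png',m)
print('sock',onz('scene0',302,277,.016),onz('side0',333,276,.016))
print('tray',onz('scene0',210,221,.008),onz('side0',349,405,.008))
print('dish',onz('scene0',181,281,.008),onz('side0',432,340,.008))
"
```

```text
sock [ 0.57773068 -0.02171739  0.016     ] [ 0.57377211 -0.02668829  0.016     ]
tray [ 0.43838562 -0.2272565   0.008     ] [ 0.43026043 -0.23732697  0.008     ]
dish [ 0.61052956 -0.22174605  0.008     ] [ 0.60503456 -0.2283494   0.008     ]
```

View pics/m1.png

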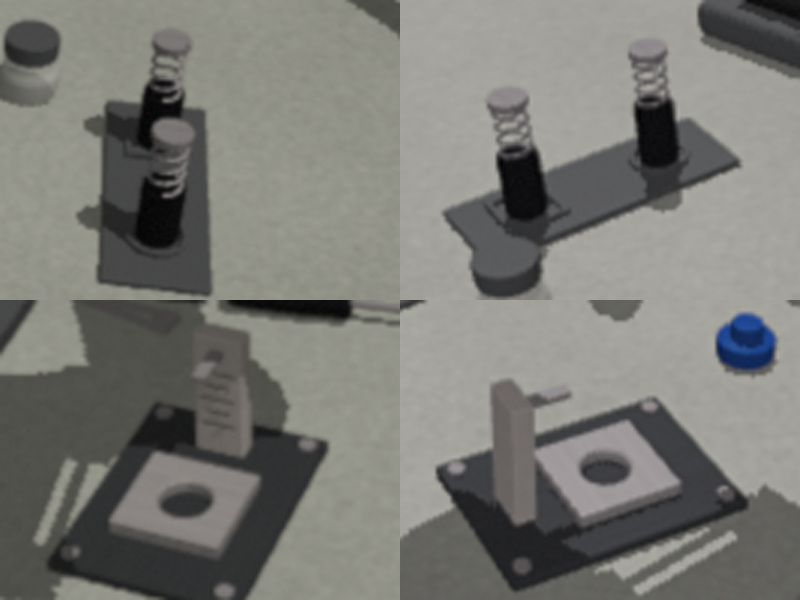

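View pics/wrist0.png

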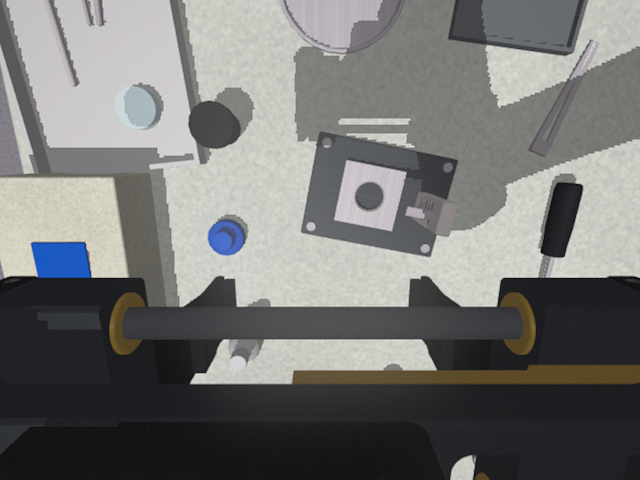

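The enlarged crops show the square-curb seat as the one nearer the robot and the jar: caps at scene (468,211) and side (196,197). The waiting spring's caps are at scene (469,247) and side (242.5,180). The wrist view shows the socket at (370,195) with the post on the right (world -x).

```bash
python3 -c "
from h import *
np.set_printoptions(precision=4,suppress=True)
def tri(l):
    A=np.zeros((3,3));b=np.zeros(3)
    for f,u,v in l:
        p,r=ray(f,u,v);r=r/np.linalg.norm(r);M=np.eye(3)-np.outer(r,r);A+=M;b+=M@p
    return np.linalg.solve(A,b)
print('cap sq',tri([('scene0',468.4,211),('side0',195.9,197.3)]),onz('scene0',468.4,211,.094),onz('side0',195.9,197.3,.094))
print('cap rd',tri([('scene0',469.2,246.6),('side0',242.5,180.3)]),onz('scene0',469.2,246.6,.094),onz('side0',242.5,180.3,.094))
print('sock',onz('wrist0',369.5,195.5,.016),onz('scene0',240+187/3.0075,210+201/3.0075,.016),onz('side0',265+206/3.0075,220+168/3.0075,.016))
for n,u,v in [('TL',325,142),('TR',449,167),('BR',425,248),('BL',310,227)]: print(n,onz('wrist0',u,v,.008))
print('post',onz('wrist0',437,204,.09),'blade',onz('wrist0',408,211,.0825))
print('jar',onz('scene0',412,210,.05),onz('side0',196,255,.05))
print('tray',onz('wrist0',515,25,.004))
# tray corners
for n,u,v in [('scene0',190,200),('scene0',252,205),('scene0',229,245),('scene0',168,237)]: print(n,onz(n,u,v,.012))
for n,u,v in [('side0',361,355),('side0',409,410),('side0',335,457),('side0',290,391)]: print(n,onz(n,u,v,.012))
"
```

```text
cap sq [0.4564 0.2387 0.0923] [0.4586 0.2387 0.094 ] [0.4553 0.2356 0.094 ]
cap rd [0.5565 0.2379 0.0943] [0.5551 0.2385 0.094 ] [0.5567 0.2372 0.094 ]
sock [ 0.574  -0.0274  0.016 ] [ 0.5773 -0.0215  0.016 ] [ 0.5747 -0.0269  0.016 ]
TL [ 0.621  -0.0819  0.008 ]
TR [ 0.4898 -0.0565  0.008 ]
BR [0.5085 0.0323 0.008 ]
BL [0.6374 0.0082 0.008 ]
post [ 0.5266 -0.0288  0.09  ] blade [ 0.549  -0.0216  0.0825]
jar [0.4058 0.1463 0.05  ] [0.3965 0.1319 0.05  ]
tray [ 0.4368 -0.1908  0.004 ]
scene0 [ 0.3816 -0.2866  0.012 ]
scene0 [ 0.3801 -0.1604  0.012 ]
scene0 [ 0.5087 -0.1684  0.012 ]
scene0 [ 0.5031 -0.2855  0.012 ]
side0 [ 0.4975 -0.1858  0.012 ]
side0 [ 0.4858 -0.2939  0.012 ]
side0 [ 0.3675 -0.2842  0.012 ]
side0 [ 0.3791 -0.1729  0.012 ]
```

Emit:
jog_arm([
  [[-1, 1, 0, 0, 0, -0.4, 90], [-1, 1, 0, 0, 0, -0.4, 90], [-1, 1, 0, 0, 0, -0.4, 90], [-1, 1, 0, 0, 0, -0.4, 90], [-1, 1, 0, 0, 0, -0.4, 90], [-1, 1, 0, 0, 0, -0.4, 90], [-1, 1, 0, 0, 0, -0.4, 90], [-1, 1, 0, 0, 0, -0.4, 90], [-1, 1, 0, 0, 0, -0.4, 90], [-1, 1, 0, 0, 0, -0.4, 90]],
], force=25)

```text
clock: 0.98
position: [0.5249, 0.0999, 0.2364]
tcp_rot: [[0.716, -0.698, -0.0], [-0.698, -0.716, -0.0], [-0.0, 0.0, -1.0]]
force: [0.3, -0.4, 0.7]
gripper_width: 0.649
grasp_force: 0.0
```

Emit:
jog_arm([
  [[-1, -0.08, 0, 0, 0, -0.3854, 90], [-1, -0.08, 0, 0, 0, -0.3854, 90], [-1, -0.08, 0, 0, 0, -0.3854, 90], [-1, -0.08, 0, 0, 0, -0.3854, 90], [-1, -0.08, 0, 0, 0, -0.3854, 90], [-1, -0.08, 0, 0, 0, -0.3854, 90], [-1, -0.08, 0, 0, 0, -0.3854, 90], [-1, -0.08, 0, 0, 0, -0.3854, 90], [-1, -0.08, 0, 0, 0, -0.3854, 90], [-1, -0.08, 0, 0, 0, -0.3854, 90]],
])

```text
clock: 1.82
position: [0.4589, 0.1753, 0.2365]
tcp_rot: [[1.0, -0.002, -0.0], [-0.002, -1.0, -0.0], [-0.0, 0.0, -1.0]]
force: [0.4, 0.0, -0.2]
gripper_width: 0.648
grasp_force: 0.0
```

Emit:
jog_arm([
  [[-0.5, -0.62, 0, 0, 0, 0, 90], [-0.5, -0.62, 0, 0, 0, 0, 90], [-0.5, -0.62, 0, 0, 0, 0, 90], [-0.5, -0.62, 0, 0, 0, 0, 90], [-0.5, -0.62, 0, 0, 0, 0, 90], [-0.5, -0.62, 0, 0, 0, 0, 90], [-0.5, -0.62, 0, 0, 0, 0, 90], [-0.5, -0.62, 0, 0, 0, 0, 90], [-0.5, -0.62, 0, 0, 0, 0, 90], [-0.5, -0.62, 0, 0, 0, 0, 90]],
])

```text
clock: 2.65
position: [0.4091, 0.237, 0.2365]
tcp_rot: [[1.0, -0.001, -0.0], [-0.001, -1.0, -0.0], [-0.0, 0.0, -1.0]]
force: [-0.1, -1.0, -0.9]
gripper_width: 0.65
grasp_force: 0.0
```

```bash
python3 -c "
from h import *
save('wrist','w1');print(proj('w1',[.4565,.2375,.094]),proj('w1',[.556,.238,.094]),proj('w1',[.4565,.2375,.006]))
"
```

```text
(np.float64(320.3880610714877), np.float64(181.22969753874082)) (np.float64(319.39537261559167), np.float64(47.24061354097762)) (np.float64(320.7082187612916), np.float64(174.84555643749042))
```

View pics/w1.png

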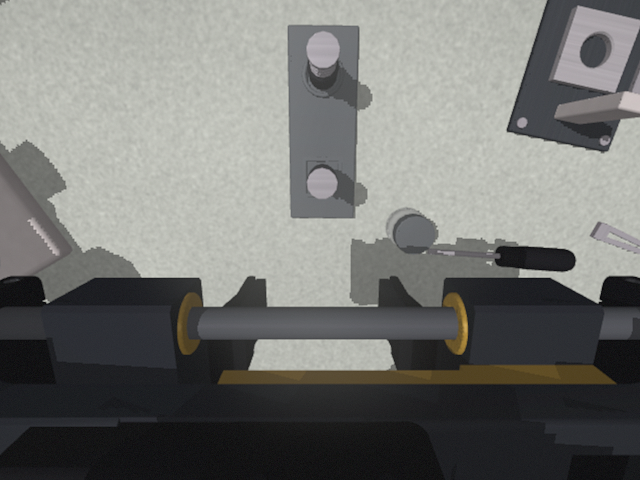

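The cap of the spring to test is at (322,183) and the waiting cap at (323,50), which puts the target at about (0.455, 0.236). I'll descend on it.

Emit:
jog_arm([
  [[0.46, 0.01, 0, 0, 0, 0, 90], [0.46, 0.01, 0, 0, 0, 0, 90], [0.46, 0.01, 1, 0, 0, 0, 90], [0.46, 0.01, 1, 0, 0, 0, 90], [0.46, 0.01, 1, 0, 0, 0, 90], [0.46, 0.01, 1, 0, 0, 0, 90], [0.46, 0.01, 1, 0, 0, 0, 90], [0.46, 0.01, 1, 0, 0, 0, 90], [0.46, 0.01, 1, 0, 0, 0, 90], [0.46, 0.01, 1, 0, 0, 0, 90]],
])

```text
clock: 3.53
position: [0.4557, 0.2373, 0.1384]
tcp_rot: [[1.0, 0.0, 0.003], [0.0, -1.0, 0.003], [0.003, -0.003, -1.0]]
force: [0.1, -0.7, -0.3]
gripper_width: 0.648
grasp_force: 0.0
```

Emit:
jog_arm([
  [[0, 0, 0.2, 0, 0, 0, 90], [0, 0, 0.4, 0, 0, 0, 90], [0, 0, 0.6, 0, 0, 0, 90], [0, 0, 0.75, 0, 0, 0, 90], [0, 0, 0.85, 0, 0, 0, 90], [0, 0, 0.9, 0, 0, 0, 90], [0, 0, 0.95, 0, 0, 0, 90], [0, 0, 0.955, 0, 0, 0, 90], [0, 0, 0.955, 0, 0, 0, 90], [0, 0, 0.955, 0, 0, 0, 90]],
])

```text
clock: 4.37
position: [0.4553, 0.2369, 0.0418]
tcp_rot: [[1.0, 0.0, 0.001], [0.0, -1.0, 0.001], [0.001, -0.001, -1.0]]
force: [-0.1, -0.3, -0.2]
gripper_width: 0.642
grasp_force: 0.0
```

Emit:
jog_arm([
  [[0, 0, 0, 0, 0, 0, 150], [0, 0, 0, 0, 0, 0, 180], [0, 0, 0, 0, 0, 0, 210], [0, 0, 0, 0, 0, 0, 220], [0, 0, 0, 0, 0, 0, 220], [0, 0, 0, 0, 0, 0, 220], [0, 0, 0, 0, 0, 0, 220], [0, 0, 0, 0, 0, 0, 220], [0, 0, 0, 0, 0, 0, 220], [0, 0, 0, 0, 0, 0, 220]],
], force=20)

```text
clock: 5.2
position: [0.4549, 0.2366, 0.0411]
tcp_rot: [[1.0, 0.0, 0.0], [0.0, -1.0, 0.0], [0.0, -0.0, -1.0]]
force: [-0.3, 0.2, 0.5]
gripper_width: 0.314
grasp_force: 20.0
```

Emit:
jog_arm([
  [[0, 0, -0.2, 0, 0, 0, 220], [0, 0, -0.5, 0, 0, 0, 220], [0, 0, -0.8, 0, 0, 0, 220], [0, 0, -1, 0, 0, 0, 220], [0.2, 0.2, -1, 0, 0, 0, 220], [0.5, 0.5, -1, 0, 0, 0, 220], [0.8, 0.8, -1, 0, 0, 0, 220], [1, 1, -1, 0, 0, 0, 220], [1, 1, -1, 0, 0, 0, 220], [1, 1, -1, 0, 0, 0, 220]],
])

```text
clock: 6.03
position: [0.5549, 0.1348, 0.1399]
tcp_rot: [[1.0, -0.004, -0.002], [-0.004, -1.0, -0.001], [-0.002, 0.001, -1.0]]
force: [-0.2, 0.4, -1.9]
gripper_width: 0.319
grasp_force: 20.0
```

Emit:
jog_arm([
  [[0.1, 0.3, 0, 0, 0, 0, 220], [0.2, 0.6, 0, 0, 0, 0, 220], [0.2, 0.9, 0, 0, 0, 0, 220], [0.2, 1, 0, 0, 0, 0, 220], [0.2, 1, 0, 0, 0, 0.05, 220], [0.2, 1, 0, 0, 0, 0.096, 220], [0.2, 1, 0, 0, 0, 0.096, 220], [0.2, 1, 0, 0, 0, 0.096, 220], [0.2, 1, 0, 0, 0, 0.096, 220], [0.2, 1, 0, 0, 0, 0.096, 220]],
])

```text
clock: 6.87
position: [0.5745, 0.037, 0.141]
tcp_rot: [[0.982, -0.189, -0.0], [-0.189, -0.982, 0.0], [-0.0, 0.0, -1.0]]
force: [-0.1, 0.3, -1.2]
gripper_width: 0.317
grasp_force: 20.0
```

```bash
python3 -c "
from h import *
save('wrist','w2');save('side','s2')
a=cv2.imread('pics/w2.png');b=cv2.imread('pics/s2.png')
m=np.hstack([cv2.resize(a,(460,345)),cv2.resize(b[120:345,220:440],(340,348))[:345]])
cv2.imwrite('pics/m2.png',m)
print(proj('w2',[.5743,-.0272,.016]),proj('s2',[.5743,-.0272,.016]))
"
```

```text
(np.float64(399.6426658425744), np.float64(227.85676758837423)) (np.float64(333.4193056590662), np.float64(276.0297124287084))
```

View pics/m2.png

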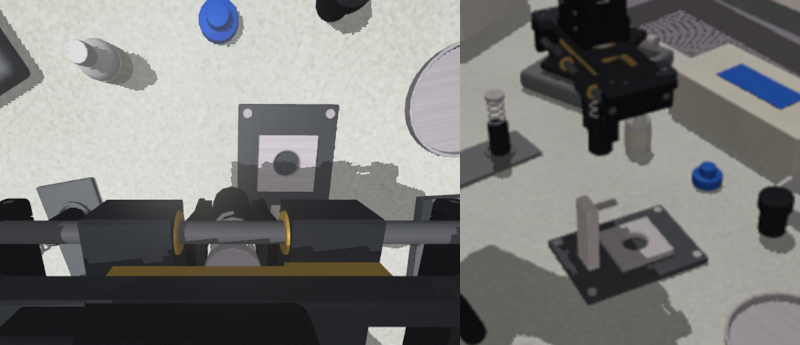

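The wrist view shows the socket near (399,225), with the block edges square to the image, so the yaw is right and the spring is held upright. I'll fit the hole's rim more finely.

```bash
python3 -c "
from h import *
a=cv2.imread('pics/w2.png')
c=cv2.resize(a[180:275,350:450],(800,760)[0:2] if 0 else (600,570),interpolation=cv2.INTER_CUBIC)
cv2.imwrite('pics/c2.png',c)
"
```

```text
(no output)
```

View pics/c2.png

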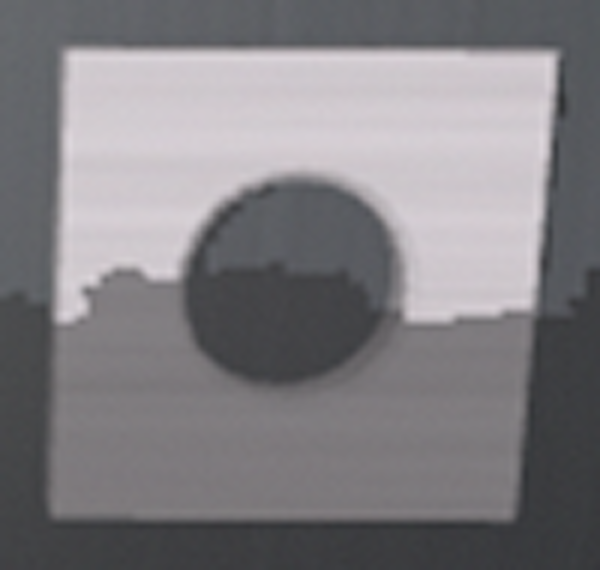

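```bash
python3 -c "
from h import *
np.set_printoptions(precision=4,suppress=True)
P=lambda x,y:onz('w2',350+(x+.5)/6-.5,180+(y+.5)/6-.5,.016)
c=np.array([P(62,48),P(560,48),P(517,520),P(48,520)]);print(c,c.mean(0),[np.linalg.norm(c[i]-c[i-1]) for i in range(4)])
print(P(293,279),P(293,172),P(293,386),P(183,279),P(403,279))
d=np.load('pics/w2.npz');print(d['p'])
"
```

```text
[[ 0.612  -0.001   0.016 ]
 [ 0.5998 -0.0646  0.016 ]
 [ 0.5364 -0.0522  0.016 ]
 [ 0.5487  0.0113  0.016 ]] [ 0.5742 -0.0266  0.016 ] [np.float64(0.06450930611114643), np.float64(0.06474614251513913), np.float64(0.06451786952865012), np.float64(0.06469545056551146)]
[ 0.5759 -0.0264  0.016 ] [ 0.5902 -0.0283  0.016 ] [ 0.5612 -0.0245  0.016 ] [ 0.5787 -0.012   0.016 ] [ 0.5731 -0.0409  0.016 ]
[0.643  0.0233 0.2889]
```

Emit:
jog_arm([
  [[0.05, 0.2, 0, 0, 0, 0, 220], [0.1, 0.45, 0, 0, 0, 0, 220], [0.12, 0.627, 0, 0, 0, 0, 220], [0.12, 0.627, 0, 0, 0, 0, 220], [0.12, 0.627, 0.2, 0, 0, 0, 220], [0.12, 0.627, 0.4, 0, 0, 0, 220], [0.12, 0.627, 0.6, 0, 0, 0, 220], [0.12, 0.627, 0.75, 0, 0, 0, 220], [0.12, 0.627, 0.82, 0, 0, 0, 220], [0.12, 0.627, 0.82, 0, 0, 0, 220]],
])

```text
clock: 7.8
position: [0.5736, -0.0272, 0.0573]
tcp_rot: [[0.982, -0.19, -0.004], [-0.19, -0.982, -0.001], [-0.004, 0.001, -1.0]]
force: [-1.3, 0.1, -1.2]
gripper_width: 0.313
grasp_force: 20.0
```

Emit:
jog_arm([
  [[0, 0, 0, 0, 0, 0, 220], [0, 0, 0.01, 0, 0, 0, 220], [0, 0, 0.02, 0, 0, 0, 220], [0, 0, 0.03, 0, 0, 0, 220], [0, 0, 0.04, 0, 0, 0, 220], [0, 0, 0.05, 0, 0, 0, 220], [0, 0, 0.06, 0, 0, 0, 220], [0, 0, 0.07, 0, 0, 0, 220], [0, 0, 0.08, 0, 0, 0, 220], [0, 0, 0.09, 0, 0, 0, 220]],
])

```text
clock: 8.63
position: [0.5746, -0.0274, 0.0499]
tcp_rot: [[0.982, -0.191, -0.0], [-0.191, -0.982, -0.0], [-0.0, 0.0, -1.0]]
force: [0.3, -0.1, -1.8]
gripper_width: 0.314
grasp_force: 20.0
```

Emit:
jog_arm([
  [[0, 0, 0.01, 0, 0, 0, 220], [0, 0, 0.02, 0, 0, 0, 220], [0, 0, 0.03, 0, 0, 0, 220], [0, 0, 0.035, 0, 0, 0, 220], [0, 0, 0.04, 0, 0, 0, 220], [0, 0, 0.045, 0, 0, 0, 220], [0, 0, 0.05, 0, 0, 0, 220], [0, 0, 0.055, 0, 0, 0, 220], [0, 0, 0.055, 0, 0, 0, 220], [0, 0, 0.055, 0, 0, 0, 220]],
])

```text
clock: 9.47
position: [0.5746, -0.0274, 0.0445]
tcp_rot: [[0.982, -0.191, 0.0], [-0.191, -0.982, 0.0], [0.0, -0.0, -1.0]]
force: [-0.4, 0.4, -1.7]
gripper_width: 0.314
grasp_force: 20.0
```

In the socket with no side force; now down to the floor.

Emit:
jog_arm([
  [[0, 0, 0.004, 0, 0, 0, 220], [0, 0, 0.008, 0, 0, 0, 220], [0, 0, 0.012, 0, 0, 0, 220], [0, 0, 0.016, 0, 0, 0, 220], [0, 0, 0.018, 0, 0, 0, 220], [0, 0, 0.02, 0, 0, 0, 220], [0, 0, 0.02, 0, 0, 0, 220], [0, 0, 0.02, 0, 0, 0, 220], [0, 0, 0.02, 0, 0, 0, 220], [0, 0, 0.02, 0, 0, 0, 220]],
])

```text
clock: 10.3
position: [0.5748, -0.0274, 0.0431]
tcp_rot: [[0.982, -0.191, 0.001], [-0.191, -0.982, -0.0], [0.001, -0.0, -1.0]]
force: [-2.3, 1.0, 4.9]
gripper_width: 0.311
grasp_force: 20.0
```

Emit:
jog_arm([
  [[0, 0, 0, 0, 0, 0, 120], [0, 0, 0, 0, 0, 0, 90], [0, 0, 0, 0, 0, 0, 90], [0, 0, 0, 0, 0, 0, 90], [0, 0, -0.1, 0, 0, 0, 90], [0, 0, -0.3, 0, 0, 0, 90], [0, 0, -0.6, 0, 0, 0, 90], [0, 0, -0.9, 0, 0, 0, 90], [0, 0, -1, 0, 0, 0, 90], [0, 0, -1, 0, 0, 0, 150]],
])

```text
clock: 11.13
position: [0.5769, -0.0272, 0.1467]
tcp_rot: [[0.982, -0.19, 0.008], [-0.19, -0.982, 0.001], [0.008, -0.003, -1.0]]
force: [-0.6, -0.3, 0.3]
gripper_width: 0.619
grasp_force: 0.0
```

Emit:
jog_arm([
  [[0, 0, 0, 0, 0, 0, 255], [0, 0, 0, 0, 0, 0, 255], [0, 0, 0, 0, 0, 0, 255], [0, 0, 0, 0, 0, 0, 255], [0, 0, 0, 0, 0, 0, 255], [0, 0, 0.1, 0, 0, 0, 255], [0, 0, 0.2, 0, 0, 0, 255], [0, 0, 0.25, 0, 0, 0, 255], [0, 0, 0.25, 0, 0, 0, 255], [0, 0, 0.25, 0, 0, 0, 255]],
])

```text
clock: 11.97
position: [0.5743, -0.0275, 0.1167]
tcp_rot: [[0.982, -0.191, -0.002], [-0.191, -0.982, -0.0], [-0.002, 0.001, -1.0]]
force: [0.2, -0.1, 0.1]
gripper_width: 0.01
grasp_force: 0.0
```

```bash
python3 -c "
from h import *
save('side','s3');save('scene','c3')
a=cv2.imread('pics/s3.png');b=cv2.imread('pics/c3.png')
print(proj('s3',[.5748,-.0274,.096]),proj('c3',[.5748,-.0274,.096]))
f=lambda i,x,y:cv2.resize(i[y:y+120,x:x+80],(400,600),interpolation=cv2.INTER_CUBIC)
cv2.imwrite('pics/m3.png',np.hstack([f(a,290,190),f(b,265,190)]))
print(get_obs()['force'],get_obs()['position'])
"
```

```text
(np.float64(334.5267861082633), np.float64(239.22701023954588)) (np.float64(297.1549385363985), np.float64(237.1641501179162))
[-0.30962714 -0.551102    0.86169794] [ 0.57490284 -0.02737773  0.11767254]
```

View pics/m3.png

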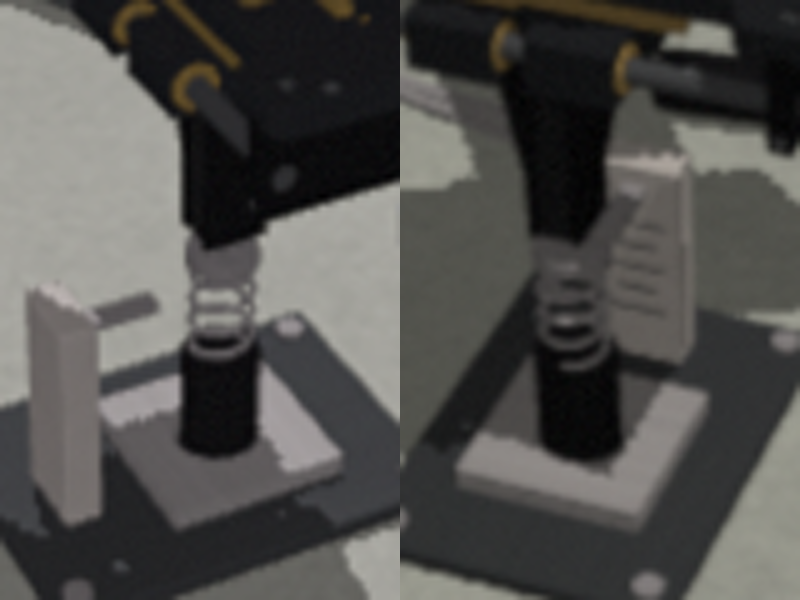

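The spring stands upright in the socket (cap at crop (222,258), blade tip at (155,300)), with the shut fingers centred just above the cap. I'll press 8 mm first and read the force.

Emit:
jog_arm([
  [[0, 0, 0.02, 0, 0, 0, 255], [0, 0, 0.04, 0, 0, 0, 255], [0, 0, 0.06, 0, 0, 0, 255], [0, 0, 0.08, 0, 0, 0, 255], [0, 0, 0.1, 0, 0, 0, 255], [0, 0, 0.12, 0, 0, 0, 255], [0, 0, 0.14, 0, 0, 0, 255], [0, 0, 0.155, 0, 0, 0, 255], [0, 0, 0.155, 0, 0, 0, 255], [0, 0, 0.155, 0, 0, 0, 255]],
])

```text
clock: 12.9
position: [0.5749, -0.0274, 0.1025]
tcp_rot: [[0.982, -0.191, 0.001], [-0.191, -0.982, -0.0], [0.001, -0.0, -1.0]]
force: [-0.7, -0.4, 4.5]
gripper_width: 0.006
grasp_force: 2.3
```

```bash
python3 -c "
from h import *
F=[]
for i in range(4): snapshot('side');o=get_obs();F.append(o['force'][2])
print(F,o['position'])"
```

```text
[np.float64(4.0780007615286475), np.float64(5.070905263704672), np.float64(4.642168377611647), np.float64(4.48502999886338)] [ 0.5748631  -0.02740576  0.10240745]
```

About 0.6 N/mm, so soft-like and still short of load. I'll press 12 mm further and hold.

Emit:
jog_arm([
  [[0, 0, 0.02, 0, 0, 0, 255], [0, 0, 0.04, 0, 0, 0, 255], [0, 0, 0.06, 0, 0, 0, 255], [0, 0, 0.08, 0, 0, 0, 255], [0, 0, 0.1, 0, 0, 0, 255], [0, 0, 0.11, 0, 0, 0, 255], [0, 0, 0.12, 0, 0, 0, 255], [0, 0, 0.12, 0, 0, 0, 255], [0, 0, 0.12, 0, 0, 0, 255], [0, 0, 0.12, 0, 0, 0, 255]],
])

```text
clock: 13.93
position: [0.5754, -0.0275, 0.0917]
tcp_rot: [[0.982, -0.19, 0.002], [-0.19, -0.982, -0.0], [0.002, -0.0, -1.0]]
force: [-1.5, -0.1, 11.8]
gripper_width: 0.001
grasp_force: 5.6
```

```bash
python3 -c "
from h import *
F=[]
save('side','s4');save('scene','c4')
for i in range(4): snapshot('side');o=get_obs();F.append(o['force'][2])
print(F,o['position'])
a=cv2.imread('pics/s4.png');b=cv2.imread('pics/c4.png')
f=lambda i,x,y:cv2.resize(i[y:y+120,x:x+80],(400,600),interpolation=cv2.INTER_CUBIC)
cv2.imwrite('pics/m4.png',np.hstack([f(a,290,190),f(b,265,190)]))
"
```

```text
[np.float64(12.001079425331994), np.float64(11.962234687597162), np.float64(11.3325992471831), np.float64(12.019372681114994)] [ 0.57541553 -0.02742263  0.09176475]
```

View pics/m4.png

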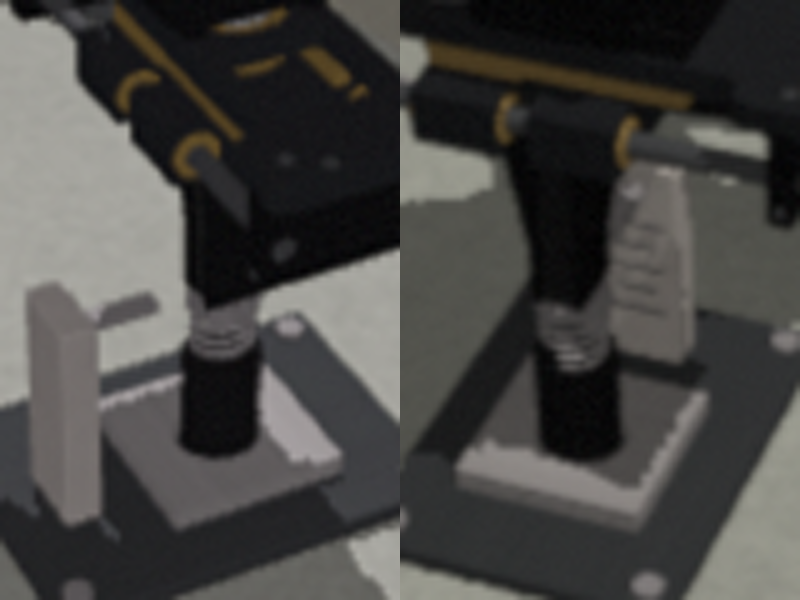

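Under 11.9 N the cap's top has sunk to about 78 mm above the table, 5 mm below the mark at 82.5 mm; in the crop it is down about 45 px to roughly (222,300). The spring is soft. I'll hold longer, then release.

Emit:
jog_arm([
  [[0, 0, 0, 0, 0, 0, 255], [0, 0, 0, 0, 0, 0, 255], [0, 0, 0, 0, 0, 0, 255], [0, 0, 0, 0, 0, 0, 255], [0, 0, 0, 0, 0, 0, 255], [0, 0, 0, 0, 0, 0, 255], [0, 0, 0, 0, 0, 0, 255], [0, 0, 0, 0, 0, 0, 255], [0, 0, 0, 0, 0, 0, 255], [0, 0, 0, 0, 0, 0, 255]],
])

```text
clock: 15.07
position: [0.5754, -0.0274, 0.0918]
tcp_rot: [[0.982, -0.19, 0.002], [-0.19, -0.982, -0.0], [0.002, -0.0, -1.0]]
force: [-2.7, 0.1, 11.2]
gripper_width: 0.004
grasp_force: 5.6
```

Emit:
jog_arm([
  [[0, 0, 0, 0, 0, 0, 255], [0, 0, 0, 0, 0, 0, 255], [0, 0, 0, 0, 0, 0, 255], [0, 0, 0, 0, 0, 0, 255], [0, 0, -0.05, 0, 0, 0, 255], [0, 0, -0.1, 0, 0, 0, 255], [0, 0, -0.15, 0, 0, 0, 255], [0, 0, -0.2, 0, 0, 0, 255], [0, 0, -0.35, 0, 0, 0, 255], [0, 0, -0.5, 0, 0, 0, 255]],
])

```text
clock: 15.9
position: [0.5735, -0.0275, 0.1389]
tcp_rot: [[0.982, -0.191, -0.004], [-0.191, -0.982, -0.0], [-0.004, 0.001, -1.0]]
force: [-0.0, 0.2, -0.4]
gripper_width: 0.002
grasp_force: 0.0
```

Emit:
jog_arm([
  [[0, 0, 0, 0, 0, 0, 90], [0, 0, 0, 0, 0, 0, 90], [0, 0, 0, 0, 0, 0, 90], [0, 0, 0, 0, 0, 0, 90], [0, 0, 0, 0, 0, 0, 90], [0, 0, 0, 0, 0, 0, 90], [0, 0, 0, 0, 0, 0, 90], [0, 0, 0, 0, 0, 0, 90], [0, 0, 0, 0, 0, 0, 90], [0, 0, 0, 0, 0, 0, 90]],
])

```text
clock: 16.73
position: [0.5746, -0.0274, 0.14]
tcp_rot: [[0.982, -0.191, -0.0], [-0.191, -0.982, 0.0], [-0.0, -0.0, -1.0]]
force: [-0.5, 0.5, -0.1]
gripper_width: 0.624
grasp_force: 0.0
```

Emit:
jog_arm([
  [[0, 0, 0.2, 0, 0, 0, 90], [0, 0, 0.4, 0, 0, 0, 90], [0, 0, 0.6, 0, 0, 0, 90], [0, 0, 0.8, 0, 0, 0, 90], [0, 0, 0.9, 0, 0, 0, 90], [0, 0, 0.95, 0, 0, 0, 90], [0, 0, 0.97, 0, 0, 0, 90], [0, 0, 0.97, 0, 0, 0, 90], [0, 0, 0.97, 0, 0, 0, 150], [0, 0, 0.97, 0, 0, 0, 180]],
])

```text
clock: 17.57
position: [0.5754, -0.0272, 0.0442]
tcp_rot: [[0.982, -0.191, 0.002], [-0.191, -0.982, 0.0], [0.002, -0.001, -1.0]]
force: [0.4, -0.6, 0.1]
gripper_width: 0.565
grasp_force: 0.0
```

Emit:
jog_arm([
  [[0, 0, 0, 0, 0, 0, 210], [0, 0, 0, 0, 0, 0, 220], [0, 0, 0, 0, 0, 0, 220], [0, 0, 0, 0, 0, 0, 220], [0, 0, 0, 0, 0, 0, 220], [0, 0, 0, 0, 0, 0, 220], [0, 0, 0, 0, 0, 0, 220], [0, 0, 0, 0, 0, 0, 220], [0, 0, 0, 0, 0, 0, 220], [0, 0, 0, 0, 0, 0, 220]],
])

```text
clock: 18.4
position: [0.5749, -0.0273, 0.0434]
tcp_rot: [[0.982, -0.191, 0.001], [-0.191, -0.982, 0.0], [0.001, -0.0, -1.0]]
force: [-0.5, 1.7, 4.6]
gripper_width: 0.315
grasp_force: 20.0
```

Emit:
jog_arm([
  [[0, 0, -0.05, 0, 0, 0, 220], [0, 0, -0.1, 0, 0, 0, 220], [0, 0, -0.2, 0, 0, 0, 220], [0, 0, -0.4, 0, 0, 0, 220], [0, 0, -0.6, 0, 0, 0, 220], [0, 0, -0.8, 0, 0, 0, 220], [0, 0, -1, 0, 0, 0, 220], [0, 0, -1, 0, 0, 0, 220], [0, 0, -1, 0, 0, 0, 220], [0, 0, -1, 0, 0, 0, 220]],
])

```text
clock: 19.23
position: [0.5737, -0.0276, 0.1424]
tcp_rot: [[0.982, -0.191, -0.002], [-0.191, -0.982, 0.0], [-0.002, 0.0, -1.0]]
force: [-0.3, -0.6, -1.6]
gripper_width: 0.312
grasp_force: 20.0
```

```bash
python3 -c "
from h import *
np.set_printoptions(precision=4,suppress=True)
# dish rim ellipse centres: fit circle of rim projected, search x,y
import scipy.optimize as so
for fn,g in [('scene0',(181,281)),('side0',(432,340))]:
    a=cv2.imread('pics/'+fn+'.png');e=cv2.Canny(a,40,120);D=cv2.distanceTransform(255-e,cv2.DIST_L2,3)
    p0=onz(fn,*g,.012);best=[]
    for dx in np.arange(-.012,.0121,.001):
        for dy in np.arange(-.012,.0121,.001):
            s=0
            for t in np.linspace(0,2*np.pi,60):
                u,v=proj(fn,p0+[dx+.062*np.cos(t),dy+.062*np.sin(t),0]);s+=min(D[int(round(v)),int(round(u))],4)
            best.append((s,p0[0]+dx,p0[1]+dy))
    print(fn,np.array(sorted(best)[:3]))
"
```

```text
scene0 [[78.6672  0.6068 -0.2215]
 [78.7751  0.6068 -0.2235]
 [79.3158  0.6068 -0.2225]]
side0 [[40.3979  0.6019 -0.2254]
 [40.8122  0.6029 -0.2244]
 [42.1815  0.6019 -0.2264]]
```

Emit:
jog_arm([
  [[0.1, 0.15, 0, 0, 0, 0, 220], [0.2, 0.4, 0, 0, 0, 0, 220], [0.35, 0.65, 0, 0, 0, 0, 220], [0.5, 0.85, 0, 0, 0, 0, 220], [0.6, 1, 0, 0, 0, 0, 220], [0.66, 1, 0, 0, 0, 0, 220], [0.66, 1, 0, 0, 0, 0, 220], [0.66, 1, 0, 0, 0, 0, 220], [0.66, 1, 0, 0, 0, 0, 220], [0.66, 1, 0, 0, 0, 0, 220]],
])

```text
clock: 20.07
position: [0.6198, -0.1372, 0.1428]
tcp_rot: [[0.982, -0.19, -0.001], [-0.19, -0.982, 0.0], [-0.001, 0.0, -1.0]]
force: [0.5, -0.1, -1.5]
gripper_width: 0.316
grasp_force: 20.0
```

Emit:
jog_arm([
  [[0, 0.2, 0, 0, 0, 0, 220], [0, 0.5, 0, 0, 0, 0, 220], [0, 0.75, 0, 0, 0, 0, 220], [0, 0.89, 0, 0, 0, 0, 220], [0, 0.89, 0.1, 0, 0, 0, 220], [0, 0.89, 0.3, 0, 0, 0, 220], [0, 0.89, 0.5, 0, 0, 0, 220], [0, 0.89, 0.7, 0, 0, 0, 220], [0, 0.89, 0.8, 0, 0, 0, 220], [0, 0.89, 0.85, 0, 0, 0, 220]],
])

```text
clock: 20.9
position: [0.6022, -0.2243, 0.0558]
tcp_rot: [[0.982, -0.19, -0.004], [-0.19, -0.982, 0.001], [-0.004, -0.0, -1.0]]
force: [0.2, -0.9, -0.7]
gripper_width: 0.312
grasp_force: 20.0
```

```bash
python3 -c "
from h import *
save('side','s5');save('scene','c5');print(get_obs()['position'])
a=cv2.imread('pics/s5.png');b=cv2.imread('pics/c5.png')
f=lambda i,x,y:cv2.resize(i[y:y+120,x:x+100],(400,480),interpolation=cv2.INTER_CUBIC)
cv2.imwrite('pics/m5.png',np.hstack([f(a,382,270),f(b,130,205)]))
"
```

```text
[ 0.6031829  -0.22483512  0.05729925]
```

View pics/m5.png

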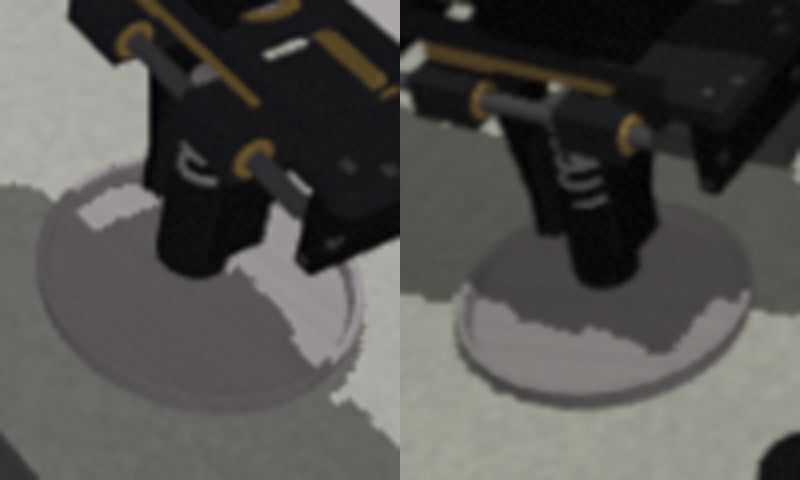

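The foot hangs over the dish's middle (side crop about (193,265), to drop another 18 mm). Setting it down.

Emit:
jog_arm([
  [[0, 0, 0.03, 0, 0, 0, 220], [0, 0, 0.06, 0, 0, 0, 220], [0, 0, 0.09, 0, 0, 0, 220], [0, 0, 0.12, 0, 0, 0, 220], [0, 0, 0.14, 0, 0, 0, 220], [0, 0, 0.155, 0, 0, 0, 220], [0, 0, 0.165, 0, 0, 0, 220], [0, 0, 0.17, 0, 0, 0, 220], [0, 0, 0.175, 0, 0, 0, 220], [0, 0, 0.175, 0, 0, 0, 220]],
])

```text
clock: 21.83
position: [0.6034, -0.2255, 0.0405]
tcp_rot: [[0.982, -0.191, -0.0], [-0.191, -0.982, -0.0], [-0.0, 0.0, -1.0]]
force: [0.2, 0.2, -1.9]
gripper_width: 0.311
grasp_force: 20.0
```

Emit:
jog_arm([
  [[0, 0, 0.003, 0, 0, 0, 220], [0, 0, 0.006, 0, 0, 0, 220], [0, 0, 0.009, 0, 0, 0, 220], [0, 0, 0.012, 0, 0, 0, 220], [0, 0, 0.014, 0, 0, 0, 220], [0, 0, 0.016, 0, 0, 0, 220], [0, 0, 0.016, 0, 0, 0, 220], [0, 0, 0.016, 0, 0, 0, 220], [0, 0, 0.016, 0, 0, 0, 220], [0, 0, 0.016, 0, 0, 0, 220]],
])

```text
clock: 22.67
position: [0.6035, -0.2255, 0.0394]
tcp_rot: [[0.982, -0.191, 0.0], [-0.191, -0.982, -0.0], [0.0, 0.0, -1.0]]
force: [-0.2, 0.9, 3.9]
gripper_width: 0.318
grasp_force: 20.0
```

Emit:
jog_arm([
  [[0, 0, 0, 0, 0, 0, 140], [0, 0, 0, 0, 0, 0, 100], [0, 0, 0, 0, 0, 0, 90], [0, 0, 0, 0, 0, 0, 90], [0, 0, 0, 0, 0, 0, 90], [0, 0, -0.1, 0, 0, 0, 90], [0, 0, -0.3, 0, 0, 0, 90], [0, 0, -0.5, 0, 0, 0, 90], [0, 0, -0.7, 0, 0, 0, 90], [0, 0, -0.9, 0, 0, 0, 90]],
])

```text
clock: 23.5
position: [0.6034, -0.2256, 0.1307]
tcp_rot: [[0.982, -0.191, 0.001], [-0.191, -0.982, -0.0], [0.001, 0.0, -1.0]]
force: [0.9, 0.2, 0.0]
gripper_width: 0.648
grasp_force: 0.0
```

Emit:
jog_arm([
  [[0, 0, -0.2, 0, 0, 0, 90], [0, 0, -0.4, 0, 0, 0, 90], [0, 0, -0.7, 0, 0, 0, 90], [-0.3, 0, -1, 0, 0, 0, 90], [-0.6, 0, -1, 0, 0, 0, 90], [-1, 0, -1, 0, 0, 0, 90], [-1, 0, -1, 0, 0, 0, 90], [-1, 0, -1, 0, 0, 0, 90], [-1, 0, -1, 0, 0, 0, 90], [-1, 0, -1, 0, 0, 0, 90]],
])

```text
clock: 24.33
position: [0.5064, -0.2066, 0.2296]
tcp_rot: [[0.982, -0.191, 0.002], [-0.191, -0.982, -0.0], [0.002, 0.0, -1.0]]
force: [0.4, -0.3, -0.5]
gripper_width: 0.643
grasp_force: 0.0
```

```bash
python3 -c "
from h import *
save('side','s6');save('scene','c6')
a=cv2.imread('pics/s6.png');b=cv2.imread('pics/c6.png')
cv2.imwrite('pics/m6.png',np.hstack([cv2.resize(a[130:430,160:480],(400,375)),cv2.resize(b[170:370,130:490],(400,375))]))
"
```

```text
(no output)
```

View pics/m6.png

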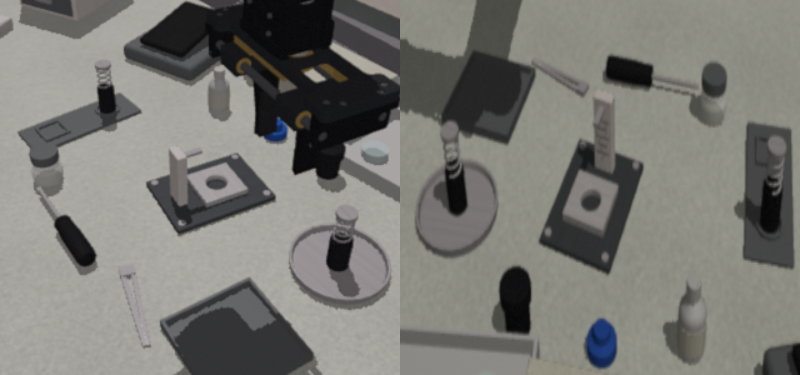

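The spring stands upright in the middle of the dish (side crop (340,265), scene crop (457,210)). The waiting spring and the bystanders are where they were.

```bash
python3 -c "
from workcell import job_done
print(job_done())"
```

```text
the job is handed in; nothing more can be done
None
```

The tested spring is soft: at about 12 N its cap sank 18 mm, about 5 mm below the mark, so it now stands upright in the middle of the round dish and the job is handed in.

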